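# Set the fraction collector's drip head to its green stop

### The job

On the fraction collector, set the drip head against the green stop: with the closed fingertips press down the yellow pad in the middle of the head to free its brake, keep it pressed while you push the head along the rail until it rests against the green stop, then let go and move clear. Nothing is to be gripped or lifted; do not touch the drip nozzle, never force the head along with its brake on, and leave the vials and the other things on the bench where they stand.

Things in the scene. Friction and masses are not known exactly. Their poses are not given: they have to be found in the camera images.
- collector: Fraction collector, fixed to the bench. White base tray 200 (x) by 560 (y) by 18 mm high; origin at the centre of its underside, on the bench. An aluminium rail runs along its own y axis at its x = +45 mm, from y = -260 to +260 mm, 36 mm wide, its top face 130 mm above the bench, held by dark end posts 144 mm high at y = +-265 mm. The vials stand on the tray at about its x = -50 mm.
- head (a joint): Position of the drip head along the rail, in m: 0 at mid-rail, growing along the collector's +y. The head is a grey saddle 70 (x) by 110 (y) mm on the rail, with a dark raised end, 12 mm thick, at each end along y; the ends' tops are 175 mm above the bench, 11 mm above the unpressed yellow pad, and 86 mm apart inside. A brake holds the head by friction (about 15 to 25 N would be needed to force it, which is not allowed) until the pad is pressed; then it slides with 1 to 2 N.
- head_mid (a point): Point of the head at its middle on the rail's top face, 130 mm above the bench (34 mm straight below the unpressed pad's top). When the head rests against a stop it lies 67 mm from that stop's origin along the rail.
- pad (a joint): How far the yellow pad is pressed, in m: 0 up, 0.007 fully down. A spring lifts it: it starts to give at about 5 N, which frees the brake, and is fully down at about 9.5 N (it gives about 1.7 mm more for each further newton); pressed 2 mm or more the brake is fully off. Let go, it rises and the brake holds again.
- pad_top (a point): Centre of the top face of the yellow pad, 50 (x) by 74 (y) mm, flat, in the middle of the head between its raised ends; 164 mm above the bench when up. The closed fingertips fit between the raised ends and may drag the head by the pad or push against a raised end from inside.
- nozzle_tip (a point): Lower end of the drip nozzle, 88 mm above the bench. The nozzle is not to be touched: an aluminium bar, with a red fitting and a white tube, sticking out of the head 28 to 104 mm from its middle towards the collector's -x (the vials), top 152 mm above the bench. The tip is 95 mm from head_mid towards the collector's -x.
- stop_green: The green stop, the one to use: a green block with a white dot on top, clamped on the rail, 60 (x) by 24 (y) mm, its top 162 mm above the bench. Origin at its middle on the rail's top face. It may be on either side of the head.
- stop_grey: The other stop, dark grey (nearly black) without a dot, the same size and origin, on the other side of the head. Not to be used.
- vial_a: Glass vial, 27 mm across, 50 mm high, standing loose on the tray. Origin at its underside's centre.
- vial_b: Vial like vial_a.
- vial_c: Vial like vial_a.
- amber_bottle: Amber bottle, 68 mm across, 160 mm high, loose on the bench. Origin at its underside's centre.
- white_jug: White jug with a black cap, 110 mm across, 200 mm high, loose. Origin at its underside's centre.
- tip_box: Navy box of pipette tips with a clear lid, 85 by 120 by 70 mm high, loose. Origin at its underside's centre.
- spatula: Spatula with a blue handle, 190 mm long, lying loose along its own x. Origin at its middle, underside.

How it is judged:
By the outcome, as a careful person would: the job done as asked, in the order asked, and still so for the second after the job is handed in, with the robot touching nothing.
It also fails if it takes over 38 s, if anything falls off the work surface, if the arm or the gripper's body presses on something with over 40 N, if the wrist force passes 120 N, or if a joint passes its speed limit or range.

### The arm

A 7-joint arm with a two-finger parallel gripper is mounted at the origin on the work surface. World frame = base frame: x ahead of the robot, y to its left, z up, the work surface at z = 0. Lengths are in m, angles in rad, forces in N, time in s.
With the tool pointing down it reaches from about 0.35 to 0.9 m from the base axis. Payload 19.9 kg.
Tool frame: the origin (TCP) lies at the centre of the arm's flange, where the gripper is bolted on; the fingertips stand robot.tip_reach ahead of it and the grasp point (between the pads) lies 155 mm ahead of it (robot.tip_reach is the distance from the TCP to the fingertips, in m); z points along the fingers, y is the direction in which the jaws open and shut (so a half turn about z gives the same grasp; the last joint's range is limited). The gripper opens to 85 mm and grips with 20 to 120 N. Pads are 22 mm wide; open, the fingers measure 114 mm over their backs; the gripper's body (76 mm by 85 mm) begins 54 mm behind the grasp point. The pads swing forward as they close: fully open they stand 13 mm farther back than shut.
Start: joints at [-0.042, 0.417, -0.01, 1.614, 0.005, 1.111, -0.053], TCP at [0.625, 0, 0.405] pointing down, gripper open.
Joint ranges: [-2.81, 2.81], [-0.39, 2.02], [-1.27, 1.25], [0.06, 2.57], [-1.19, 4.33], [0.19, 2], [-2.82, 2.82]. Speed limits (rad/s): [1.89, 1.89, 2.39, 2.39, 3.01, 3.01, 3.01].

### API

Orientations are given as a unit quaternion [x, y, z, w].
In Python, from cell import readout, optics, robot gives the robot as it stands.
- The arm moves only by the tool drive_tool, never from a script. Its argument "deltas" is a list of rows, each a list of 6 numbers: the shift along the tool's x, y, z in cm, then the turn, a rotation vector about the tool's x, y, z in rad. A call has 1 to 10 rows; each row shifts and turns the commanded pose from where the row before left it, along the tool's axes as they then stand; what a row does not reach is not made up. A row lasts 1/10 s, in which the tool goes at most 50 mm and 8.59 degrees, less where a joint would pass 70% of its speed; a pose out of reach is approached as far as the arm can. A call is refused whole if a number of a shift passes 5 or a number of a turn 0.15, either way. A call with a gripper value outside its range is refused whole. "claw" is the opening, from -1 (shut) to 1 (fully open), set as the call begins (left out, the last holds). The fingers move at their own pace and stop on an object; "squeeze" is the grip in N (left out, the last holds). Time passes only in rows, so rows that do not move let the fingers close. It gives the time, the measured TCP pose, the force and the opening at its end, in the units of the state.
- readout.read_state(): the state, without advancing time (a new reading comes with each control period).
- optics.grab_frame(name): name is "scene" or "side" or "wrist"; returns a dict with "color" (420x560x3 uint8, red, green, blue), "mtx" (3x3 intrinsics, pixels), "T" (4x4, takes a point from camera to world coordinates); the wrist camera has in their place "T_tool_cam" (4x4, takes a point from camera to tool coordinates, whose origin is the TCP and whose axes are the flange's). Camera axes: x right, y down, z forward; pixel columns grow to the right and rows downward; lengths in m; the calibration is good to about 2 mm. A picture is of the moment at which its call begins: read the wrist's pose just before it. There is no depth.
- robot.hand_in(): hands the job in, once; it reports no verdict.
The state is a dict: "t": time; "joint_positions": joint angles; "joint_vel": joint speeds; "tau": joint torques, N m; "position": TCP position; "ee_rot": TCP orientation; "ft_force": force on the tool from outside, world axes, zero at the start; "wrist_torque": the same for the moment, N m; "finger_gap": finger opening in m.
Only numpy, scipy, OpenCV 4.12 (cv2) and the standard library are available. Lean on these libraries where they do the work, as an engineer would, in place of code of your own. Each camera call takes 0.05 s, during which the arm holds its last target. There are 200 camera calls.

## Working session

There is one attempt and no reset: what is moved stays moved. The work goes in short steps, Python scripts to look and compute and a tool call to move; the robot and the scene stay as the last step left them, time stands still between calls to the robot, and variables do not carry over. Pictures are saved under pics/ and viewed, about 8 in all and at most 12, crops included, and the job is handed in when it is done.

Besides the shell and the picture viewer there is one more tool, called after "Request:" as name([rows], argument=value, ...), one row to a line, values as JSON. drive_tool: Moves the arm, as the interface text tells. Its arguments: {"type":"object","properties":{"deltas":{"type":"array"},"claw":{"type":"number"},"squeeze":{"type":"number"}},"required":["deltas"]}

```bash
mkdir -p pics
python3 - <<'E'
from cell import readout, optics, robot
import cv2,numpy as np
s=readout.read_state();print(s, robot.tip_reach)
for n in("scene","side"):
    f=optics.grab_frame(n);cv2.imwrite(f"pics/{n}1.png",f["color"][:,:,::-1]);np.savez(f"pics/{n}1.npz",**f);print(n,f["mtx"].tolist(),f["T"].round(3).tolist())
a=cv2.imread("pics/scene1.png");b=cv2.imread("pics/side1.png")
E
```

```text
{'t': 0.0, 'joint_positions': array([-0.04146705,  0.4179671 , -0.01031271,  1.61417858,  0.0047348 ,
        1.11068878, -0.05297717]), 'joint_vel': array([ 1.06075017e-03, -7.12573860e-04,  1.83121665e-05,  7.67465952e-04,
       -1.22088223e-04, -1.46533735e-03,  4.17806447e-04]), 'tau': array([ 3.43503270e-04, -8.64444852e+01,  6.79280274e-01, -4.34903777e+01,
        1.92400004e-02,  7.37222959e-03,  1.31192037e-04]), 'position': array([ 6.24863611e-01, -1.45316515e-05,  4.04062545e-01]), 'ee_rot': array([ 7.07098694e-01,  7.07114606e-01, -4.70760003e-04, -3.87069802e-04]), 'ft_force': array([-0.22740055,  0.54074689, -0.39506433]), 'wrist_torque': array([-0.03897919,  0.0038621 ,  0.00210382]), 'finger_gap': 0.08560572995835201} 0.1734
scene [[412.91678364106883, 0.0, 282.60716941502653], [0.0, 412.91678364106883, 208.6691992135301], [0.0, 0.0, 1.0]] [[-0.829, 0.432, -0.356, 0.969], [0.56, 0.653, -0.51, 0.622], [0.012, -0.622, -0.783, 1.081], [0.0, 0.0, 0.0, 1.0]]
side [[383.7129368857341, 0.0, 273.8624186353471], [0.0, 383.7129368857341, 216.36044074634043], [0.0, 0.0, 1.0]] [[0.907, -0.22, 0.359, 0.09], [-0.421, -0.45, 0.788, -0.927], [-0.012, -0.866, -0.5, 0.758], [0.0, 0.0, 0.0, 1.0]]
```

View pics/scene1.png

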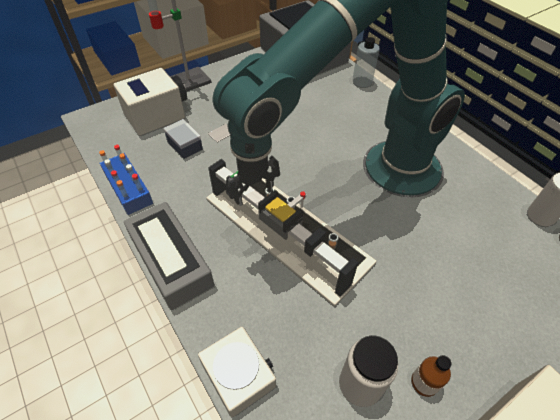

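View pics/side1.png

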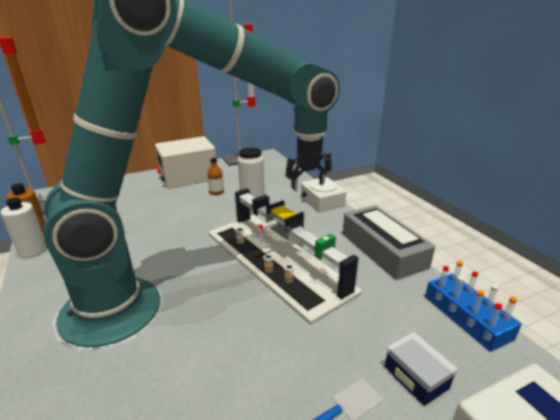

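The scene view shows the yellow pad near (282,208), with green partly hidden at (235,183). In the side view the pad is at (285,213), the green stop at (325,245) and the nozzle's red fitting at (262,227).

```bash
cat > h.py <<'E'
import cv2,numpy as np
def blobs(img,lo,hi,amin=15):
    m=cv2.inRange(cv2.cvtColor(img,cv2.COLOR_RGB2HSV),np.array(lo),np.array(hi))
    n,l,st,c=cv2.connectedComponentsWithStats(m)
    return [(c[i],st[i],np.argwhere(l==i)[:,::-1]) for i in range(1,n) if st[i,4]>=amin]
def plane(uv,K,T,z):
    d=T[:3,:3]@np.linalg.inv(K)@np.array([uv[0],uv[1],1.]);return T[:3,3]+d*(z-T[2,3])/d[2]
Y=((20,140,90),(34,255,255));G=((50,110,50),(80,255,255))
E
python3 - <<'E'
from h import *
for n in("scene","side"):
    f=dict(np.load(f"pics/{n}1.npz"))
    for nm,c,z in(("Y",Y,.164),("G",G,.162)):
        for b in blobs(f["color"],*c):
            print(n,nm,b[0].round(1),b[1],plane(b[0],f["mtx"],f["T"],z).round(4))
            if nm=="Y":
                r=cv2.minAreaRect(b[2].astype(np.float32)); print(np.array([plane(p,f["mtx"],f["T"],z) for p in cv2.boxPoints(r)]).round(3).tolist())
f=dict(np.load("pics/side1.npz"))["color"][170:330,190:380,::-1]
g=dict(np.load("pics/scene1.npz"))["color"][140:310,190:390,::-1]
cv2.imwrite("pics/c1.png",np.hstack([cv2.resize(f,(400,400*160//190//1),interpolation=2)[:336],cv2.resize(g,(395,336),interpolation=2)]))
E
```

```text
scene Y [279.7 208.9] [265 197  31  25 405] [0.5591 0.0206 0.164 ]
[[0.593, -0.009, 0.164], [0.541, -0.034, 0.164], [0.525, 0.05, 0.164], [0.575, 0.072, 0.164]]
scene G [175.9  14.2] [170   9  11  11  77] [ 0.3252 -1.1713  0.162 ]
side Y [282.4 212.1] [271 205  25  15 204] [0.5508 0.0195 0.164 ]
[[0.519, 0.042, 0.164], [0.568, 0.095, 0.164], [0.584, -0.005, 0.164], [0.537, -0.051, 0.164]]
side G [235.9 102.5] [233  99   7   7  39] [0.9118 1.4398 0.162 ]
side G [ 13.1 139.4] [  8 134  11  11  80] [-0.3093  1.2496  0.162 ]
side G [323.6 244.7] [315 234  20  25 235] [ 0.5741 -0.1904  0.162 ]
```

View pics/c1.png

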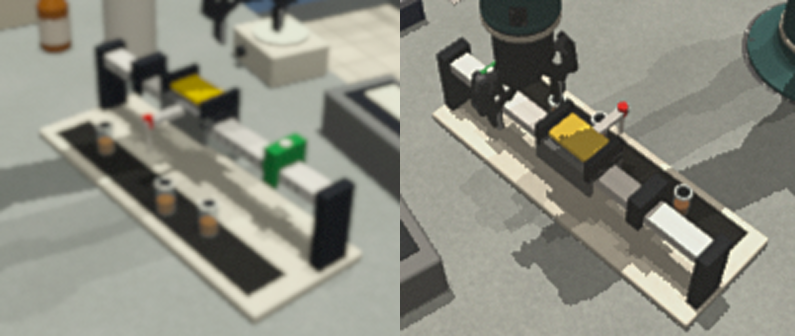

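The crops show the green stop at the robot's −y end, nearer the side camera, and the grey stop on the +y side. The nozzle and vials are on the robot's side of the rail. Next I'll estimate the rail direction and take a wrist view.

Run:
```python
from h import *
from cell import readout, optics
f=dict(np.load("pics/side1.npz"));P=lambda u,v,z:plane((u,v),f["mtx"],f["T"],z).round(3)
print(P(350.5,260,.144),P(241,192,.144),"dot",P(325,240,.162))
s=readout.read_state();w=optics.grab_frame("wrist");np.savez("pics/w1.npz",pos=s["position"],q=s["ee_rot"],**w)
print(w["T_tool_cam"].round(3).tolist());cv2.imwrite("pics/w1.png",w["color"][:,:,::-1])
```

```text
[ 0.615 -0.261  0.144] [0.497 0.25  0.144] dot [ 0.59  -0.172  0.162]
[[0.0, -0.959, -0.282, 0.072], [1.0, 0.0, -0.001, -0.0], [0.001, -0.282, 0.959, 0.03], [0.0, 0.0, 0.0, 1.0]]
```

View pics/w1.png

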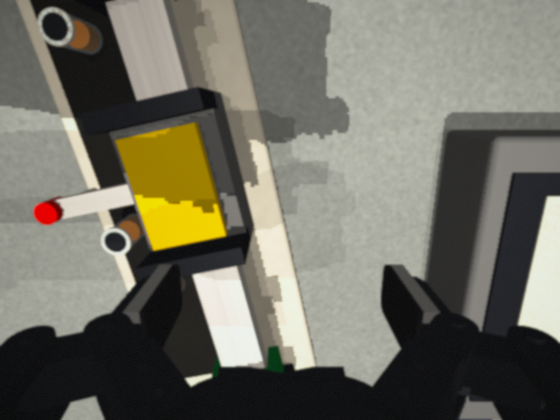

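The wrist view shows the whole pad, about (115–228, 122–250). The nozzle with its red tip is on the left, the rail runs down the picture, and the green stop just shows at the bottom near (275,355).

```bash
cat >> h.py <<'E'
from scipy.spatial.transform import Rotation as R
def wT(d):
    A=np.eye(4);A[:3,:3]=R.from_quat(d["q"]).as_matrix();A[:3,3]=d["pos"];return A@d["T_tool_cam"]
def padfit(d,z=.164):
    T=wT(d);b=max(blobs(d["color"],*Y),key=lambda b:b[1][4])
    p=np.array([plane(q,d["mtx"],T,z)[:2] for q in b[2]])
    r=cv2.minAreaRect((p*1000).astype(np.float32));bx=cv2.boxPoints(r)
    e=bx[1]-bx[0];e2=bx[2]-bx[1];e=e if np.hypot(*e)>np.hypot(*e2) else e2;e=e*np.sign(e[1])
    return r,e/np.hypot(*e)
E
python3 - <<'E'
from h import *
d=dict(np.load("pics/w1.npz"));r,e=padfit(d);print(r,e,np.degrees(np.arctan2(-e[0],e[1])))
T=wT(d)
for l,t in(((110,22),(160,175)),((160,22),(195,175))): pass
for uv in((113,15),(135,90),(194,275),(222,365),(164,8),(186,90),(237,265),(262,360)): print(uv,plane(uv,d["mtx"],T,.13).round(3))
for b in blobs(d["color"],*G): print(b[0],b[1],plane(b[0],d["mtx"],T,.15))
E
```

```text
((555.9746704101562, 22.400632858276367), (52.60760498046875, 75.50907897949219), 11.954023361206055) [-0.20712604  0.9783143 ] 11.953983
(113, 15) [0.516 0.13  0.13 ]
(135, 90) [0.525 0.084 0.13 ]
(194, 275) [ 0.555 -0.055  0.13 ]
(222, 365) [ 0.573 -0.142  0.13 ]
(164, 8) [0.549 0.134 0.13 ]
(186, 90) [0.56  0.084 0.13 ]
(237, 265) [ 0.59  -0.047  0.13 ]
(262, 360) [ 0.608 -0.137  0.13 ]
[274.17081851 359.90035587] [266 347  17  24 281] [ 0.61891667 -0.11937722  0.15      ]
[215.55       367.18333333] [213 358   6  18  60] [ 0.57202233 -0.12645497  0.15      ]
```

Request:
drive_tool([
  [1.1,-3.5,0,0,0,0],
  [1.1,-3.4,0,0,0,0],
  [0,0,1,0,0,-0.07],
  [0,0,1,0,0,-0.07],
  [0,0,1,0,0,-0.07],
  [0,0,0,0,0,0],
  [0,0,0,0,0,0],
  [0,0,0,0,0,0],
  [0,0,0,0,0,0],
], claw=-1, squeeze=20)

```text
t: 1.05
position: [0.5561, 0.022, 0.3751]
ee_rot: [0.63, 0.777, 0.0, 0.0]
ft_force: [0.1, -0.3, 0.4]
finger_gap: -0.0001
```

```bash
cat > w.py <<'E'
import sys
from h import *
from cell import readout, optics
n=sys.argv[1]
s=readout.read_state();w=optics.grab_frame("wrist");d=dict(pos=s["position"],q=s["ee_rot"],**w);np.savez(f"pics/{n}.npz",**d)
cv2.imwrite(f"pics/{n}.png",w["color"][:,:,::-1])
M=R.from_quat(s["ee_rot"]).as_matrix();print(s["t"],s["position"],s["ft_force"],s["finger_gap"]);print(M.round(3))
r,e=padfit(d);print(r,e,np.degrees(np.arctan2(-e[0],e[1])))
for b in blobs(d["color"],*G): print(b[0],b[1],plane(b[0],d["mtx"],wT(d),.162))
E
python3 w.py w2
```

```text
1.05 [0.55610417 0.02202849 0.3751286 ] [ 0.12291636 -0.31390807  0.42755849] -6.609546064467366e-05
[[-0.207  0.978  0.001]
 [ 0.978  0.207 -0.   ]
 [-0.     0.001 -1.   ]]
((555.1546020507812, 23.5237979888916), (51.14442825317383, 75.46739959716797), 12.406085968017578) [-0.21483949  0.97664934] 12.40611
```

View pics/w2.png

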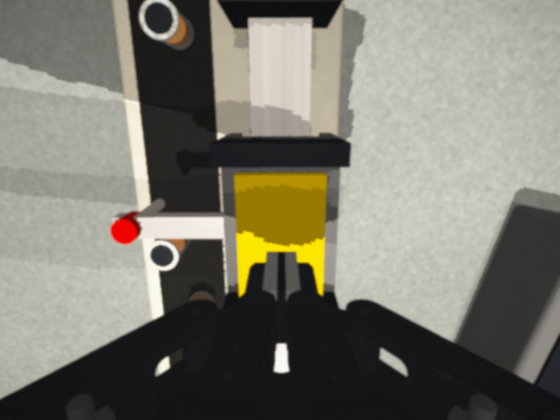

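The wrist view has the closed tips centred over the pad and in line with the rail. The nozzle is clear to the left. Descending, slightly toward the green end.

Request:
drive_tool([
  [-1,0,1,0,0,0],
  [-1,0,1,0,0,0],
  [0,0,1,0,0,0],
  [0,0,0.4,0,0,0],
  [0,0,0,0,0,0],
  [0,0,0,0,0,0],
])

```text
t: 1.7
position: [0.5602, 0.0027, 0.3407]
ee_rot: [0.629, 0.777, -0.0, -0.0]
ft_force: [-0.1, 1.4, 1.0]
finger_gap: 0.0
```

Request:
drive_tool([
  [0,0,0.1,0,0,0],
  [0,0,0.1,0,0,0],
  [0,0,0.1,0,0,0],
  [0,0,0.1,0,0,0],
  [0,0,0,0,0,0],
  [0,0,0,0,0,0],
])

```text
t: 2.3
position: [0.5602, 0.0025, 0.3368]
ee_rot: [0.629, 0.777, 0.0, 0.0]
ft_force: [-1.1, 0.2, 2.5]
finger_gap: -0.0001
```

Request:
drive_tool([
  [0,0,0.1,0,0,0],
  [0,0,0.1,0,0,0],
  [0,0,0.1,0,0,0],
  [0,0,0.1,0,0,0],
  [0,0,0,0,0,0],
  [0,0,0,0,0,0],
])

```text
t: 2.9
position: [0.5602, 0.0025, 0.3329]
ee_rot: [0.629, 0.777, 0.0, 0.0]
ft_force: [-1.3, -0.1, 7.2]
finger_gap: 0.0002
```

Request:
drive_tool([
  [0,0,0.1,0,0,0],
  [-0.1,0,0,0,0,0],
  [-0.2,0,0,0,0,0],
  [-0.3,0,0,0,0,0],
  [-0.3,0,0,0,0,0],
  [-0.3,0,0,0,0,0],
  [-0.3,0,0,0,0,0],
  [-0.3,0,0,0,0,0],
  [-0.3,0,0,0,0,0],
  [-0.3,0,0,0,0,0],
])

```text
t: 3.9
position: [0.5653, -0.0211, 0.332]
ee_rot: [0.629, 0.777, 0.0, 0.0]
ft_force: [-1.7, 1.2, 8.0]
finger_gap: -0.0
```

```bash
cat > s.py <<'E'
import sys
from h import *
from cell import readout, optics
n=sys.argv[1]; e=np.array([-.21,.978,0])
print(readout.read_state()["position"],readout.read_state()["ft_force"])
for c in("side","scene"):
    f=optics.grab_frame(c);np.savez(f"pics/{c}{n}.npz",**f);cv2.imwrite(f"pics/{c}{n}.png",f["color"][:,:,::-1])
    for nm,k,z in(("Y",Y,.158),("G",G,.162)):
        for b in blobs(f["color"],*k):
            p=plane(b[0],f["mtx"],f["T"],z)
            if abs(p[1])<.3 and .4<p[0]<.7: print(c,nm,b[0].round(1),b[1],p.round(4),"s",round(float(p@e),4))
E
python3 s.py 2; python3 w.py w3
```

```text
[ 0.56528303 -0.02107968  0.33201471] [-1.73733756  1.19455181  7.95086724]
side Y [284.2 216.3] [276 210  16  15 141] [0.5488 0.0029 0.158 ] s -0.1124
side G [323.7 244.5] [315 234  20  24 233] [ 0.5748 -0.1899  0.162 ] s -0.3064
scene Y [273.9 206.7] [259 197  30  20 294] [0.5658 0.0008 0.158 ] s -0.118
scene G [236.2 176.1] [227 169  18  15  96] [ 0.5977 -0.1585  0.162 ] s -0.2806
4.0 [ 0.56533849 -0.02148936  0.33205012] [-1.51953152 -0.77720713  8.0923148 ] 0.00020883939753126566
[[-0.208  0.978  0.001]
 [ 0.978  0.208 -0.   ]
 [-0.     0.001 -1.   ]]
((560.3634033203125, 0.6274375915527344), (49.28532028198242, 72.38792419433594), 12.026324272155762) [-0.20836188  0.97805184] 12.02637
```

The head follows the tips one for one, with no slip. Continuing.

Request:
drive_tool([
  [-0.4,0,0,0,0,0],
  [-0.4,0,0,0,0,0],
  [-0.4,0,0,0,0,0],
  [-0.4,0,0,0,0,0],
  [-0.4,0,0,0,0,0],
  [-0.4,0,0,0,0,0],
  [-0.4,0,0,0,0,0],
  [-0.4,0,0,0,0,0],
  [-0.4,0,0,0,0,0],
  [-0.4,0,0,0,0,0],
])

```text
t: 5.05
position: [0.5736, -0.0603, 0.332]
ee_rot: [0.629, 0.777, 0.0, 0.0]
ft_force: [-1.7, 0.5, 7.1]
finger_gap: -0.0002
```

Request:
drive_tool([
  [-0.4,0,0,0,0,0],
  [-0.4,0,0,0,0,0],
  [-0.4,0,0,0,0,0],
  [-0.4,0,0,0,0,0],
  [-0.4,0,0,0,0,0],
  [-0.4,0,0,0,0,0],
  [-0.4,0,0,0,0,0],
  [-0.4,0,0,0,0,0],
  [-0.3,0,0,0,0,0],
  [0,0,0,0,0,0],
])

```text
t: 6.05
position: [0.581, -0.0949, 0.3322]
ee_rot: [0.629, 0.777, 0.0, 0.001]
ft_force: [-1.2, -0.3, 7.6]
finger_gap: -0.0001
```

```bash
python3 w.py w4;python3 s.py 3; python3 -c "
import cv2;a=cv2.imread('pics/side3.png')[190:300,250:380];cv2.imwrite('pics/c3.png',cv2.resize(a,None,fx=5,fy=5,interpolation=2))"
```

```text
6.05 [ 0.58103686 -0.09491792  0.33215003] [-1.1818799  -0.27560087  7.64401336] -0.00014624796141789203
[[-0.208  0.978  0.001]
 [ 0.978  0.208 -0.   ]
 [-0.001  0.001 -1.   ]]
((576.14599609375, -72.85511779785156), (49.32191848754883, 72.44369506835938), 12.006750106811523) [-0.20802628  0.97812325] 12.006711
[280.91878173 364.62436548] [274 357  15  16 197] [ 0.59150883 -0.14409694  0.162     ]
[ 0.58099844 -0.09476963  0.33209685] [-0.90951847 -1.15012394  8.20660974]
side Y [300.1 226.3] [291 219  18  16 168] [ 0.565  -0.0714  0.158 ] s -0.1885
side G [322.9 244. ] [314 234  21  24 261] [ 0.5739 -0.1869  0.162 ] s -0.3033
scene Y [255.7 192.7] [242 183  28  20 263] [ 0.5816 -0.0729  0.158 ] s -0.1934
scene G [230.7 179.8] [227 177   8   7  33] [ 0.6191 -0.1545  0.162 ] s -0.2812
```

View pics/c3.png

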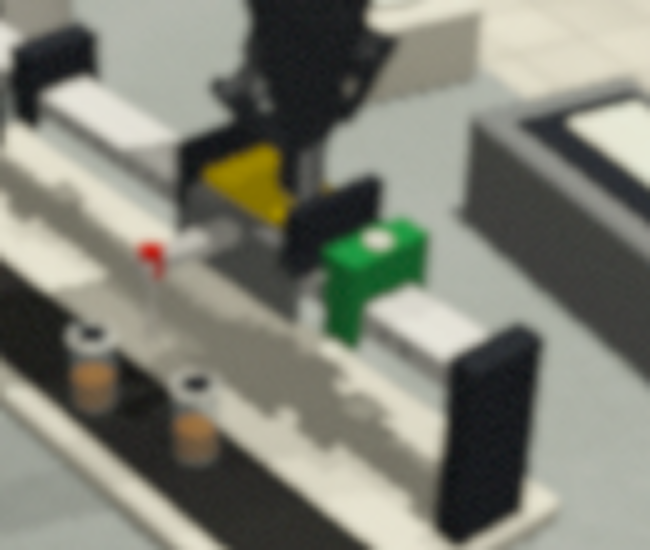

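The crop has the head about 3 cm short of the green stop (white dot at (380,240) in the crop), with the pad still pressed and the nozzle and vials untouched.

Request:
drive_tool([
  [-0.2,0,0,0,0,0],
  [-0.3,0,0,0,0,0],
  [-0.3,0,0,0,0,0],
  [-0.3,0,0,0,0,0],
  [-0.3,0,0,0,0,0],
  [-0.3,0,0,0,0,0],
  [-0.2,0,0,0,0,0],
  [0,0,0,0,0,0],
])

```text
t: 7.0
position: [0.585, -0.1134, 0.3321]
ee_rot: [0.629, 0.777, 0.0, 0.0]
ft_force: [-1.8, -0.9, 7.6]
finger_gap: 0.0001
```

Request:
drive_tool([
  [-0.1,0,0,0,0,0],
  [-0.1,0,0,0,0,0],
  [-0.1,0,0,0,0,0],
  [-0.1,0,0,0,0,0],
  [-0.1,0,0,0,0,0],
  [-0.1,0,0,0,0,0],
])

```text
t: 7.6
position: [0.5862, -0.1181, 0.332]
ee_rot: [0.629, 0.778, 0.001, -0.0]
ft_force: [-1.3, 5.4, 8.3]
finger_gap: 0.0001
```

```bash
python3 w.py w5
```

```text
7.6 [ 0.58624363 -0.11806136  0.33203508] [-1.2648919   5.44459976  8.31201989] 0.00010389267709913747
[[-0.209  0.978  0.001]
 [ 0.978  0.209  0.001]
 [ 0.001  0.001 -1.   ]]
((580.205078125, -92.29480743408203), (49.296653747558594, 72.2584457397461), 12.095645904541016) [-0.20954445  0.9777991 ] 12.095656
[281.00877193 369.45614035] [273 366  17   8 114] [ 0.59733236 -0.16967952  0.162     ]
```

Lateral force has risen to 5 N and the tips slipped about 4 mm while the head stopped. I'll check that it's the stop.

```bash
python3 s.py 4; python3 -c "
import cv2,numpy as np;a=cv2.imread('pics/side4.png')[200:290,270:370];b=cv2.imread('pics/scene4.png')[140:230,190:290];cv2.imwrite('pics/c4.png',cv2.resize(np.hstack([a,b]),None,fx=4,fy=4,interpolation=2))"
```

```text
[ 0.58625559 -0.11822553  0.3320265 ] [-1.17394645  5.38884469  8.4555324 ]
side Y [304.6 228.8] [295 222  18  16 178] [ 0.5703 -0.0899  0.158 ] s -0.2076
side G [322.7 243.9] [314 232  21  27 290] [ 0.5737 -0.1861  0.162 ] s -0.3024
scene Y [250.9 188.8] [237 179  28  20 267] [ 0.5855 -0.0937  0.158 ] s -0.2146
scene G [229.4 178.9] [227 177   6   6  19] [ 0.6206 -0.1599  0.162 ] s -0.2867
```

View pics/c4.png

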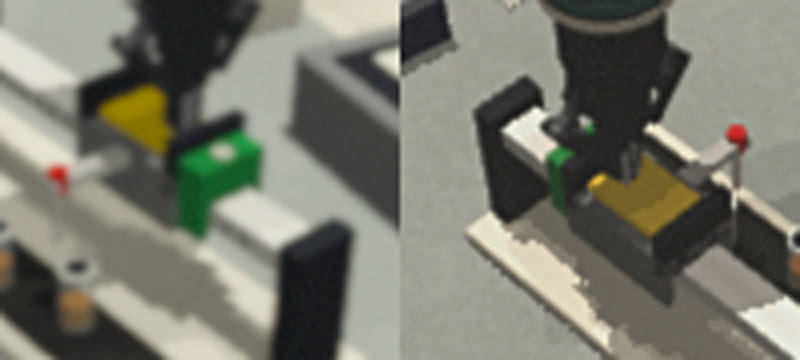

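Run:
```python
from h import *
e=np.array([-.208,.978,0])
for n in(3,4):
    f=dict(np.load(f"pics/side{n}.npz"));c=f["color"][230:247,317:335].astype(int)
    m=(c.min(2)>130)&(np.ptp(c,2)<60);v,u=np.nonzero(m);print(m.sum(),u.mean()+317,v.mean()+230)
    p=plane((u.mean()+317,v.mean()+230),f["mtx"],f["T"],.162);print(p,p@e, "pad w5",np.array([.5802,-.0923,0])@e)
    y=plane((304.6,228.8),f["mtx"],f["T"],.158)
```

```text
49 328.9387755102041 233.57142857142858
[ 0.61720476 -0.14871893  0.162     ] -0.2738256990451271 pad w5 -0.210951
28 329.39285714285717 234.64285714285714
[ 0.61534763 -0.15412462  0.162     ] -0.2787261824261794 pad w5 -0.210951
```

Request:
drive_tool([
  [-0.1,0,0,0,0,0],
  [-0.1,0,0,0,0,0],
  [-0.1,0,0,0,0,0],
  [0,0,0,0,0,0],
])

```text
t: 8.15
position: [0.5869, -0.1211, 0.332]
ee_rot: [0.629, 0.778, 0.001, 0.0]
ft_force: [-0.1, 4.6, 8.2]
finger_gap: -0.0
```

```bash
python3 w.py w6
```

```text
8.15 [ 0.58688445 -0.12112925  0.33204445] [-0.12530185  4.58356595  8.17776539] -4.5030707821692196e-05
[[-0.209  0.978  0.001]
 [ 0.978  0.209  0.001]
 [ 0.001  0.001 -1.   ]]
((580.2882080078125, -92.34934997558594), (49.1600341796875, 72.28372192382812), 12.084660530090332) [-0.20935635  0.97783935] 12.084636
[281.04166667 363.08333333] [274 361  15   5  72] [ 0.59719608 -0.16903383  0.162     ]
```

The head stayed put while the tips slid. The white dot is 68 mm from head_mid, so the head is against the stop. Lifting straight off.

Request:
drive_tool([
  [0,0,-0.2,0,0,0],
  [0,0,-0.3,0,0,0],
  [0,0,-0.5,0,0,0],
  [0,0,-1,0,0,0],
  [0,0,-2,0,0,0],
  [0,0,-3,0,0,0],
  [0,0,-3,0,0,0],
  [0,0,-3,0,0,0],
  [0,0,0,0,0,0],
  [0,0,0,0,0,0],
])

```text
t: 9.2
position: [0.5865, -0.1219, 0.4624]
ee_rot: [0.629, 0.777, 0.0, 0.0]
ft_force: [0.2, 0.5, -0.6]
finger_gap: -0.0001
```

```bash
python3 w.py w7
```

```text
9.2 [ 0.58648472 -0.121872    0.46239674] [ 0.23745825  0.53135111 -0.57009774] -8.164556829219426e-05
[[-0.208  0.978  0.001]
 [ 0.978  0.208 -0.   ]
 [-0.001  0.001 -1.   ]]
((580.6880493164062, -94.39352416992188), (51.171974182128906, 75.10184478759766), 12.033637046813965) [-0.2084864   0.97802526] 12.033665
[259.79508197 244.13114754] [247 235  29  20 488] [ 0.57707437 -0.16456238  0.162     ]
[301.91549296 244.11468813] [286 235  29  20 497] [ 0.61240606 -0.15701599  0.162     ]
```

View pics/w7.png

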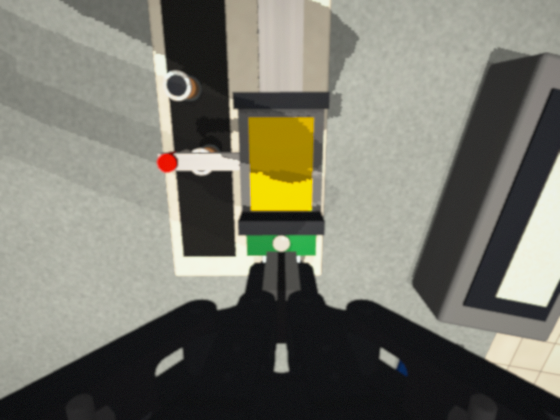

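The wrist view from above shows the head's dark end flush on the green stop (white dot at (281,243)), with the pad up and the tips clear. Centre distance is about 68 mm, against 67 mm nominal.

```bash
python3 -c "
from cell import robot;print(robot.hand_in())"
```

```text
the job is handed in; nothing more can be done
None
```

The drip head is resting against the green stop, and the job was handed in at about 9 s of the 38 s limit. I pressed the yellow pad about 5 mm with the closed fingertips (about 8 N). I then dragged the head about 120 mm along the rail, lifted straight up and stopped about 13 cm clear.

**At the stop:** The side force rose from about 1 N to about 5 N. The tips then slid a further 3 mm on the pad while the head stayed put.

**After letting go:** The wrist view shows the head flush with the stop, with about 68 mm between their centres against 67 mm nominal. The pad is up and the wrist force is back to about zero.

**One check disagreed:** My first rough pixel pick put the stop about 14 mm farther away. The later measurement of the white dot (67.8 mm from the pad centre) and the final wrist view both agree with contact.

The nozzle and vials looked undisturbed in the pictures. I did not measure their positions before and after.

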